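Walk a heavy tube block round and seat it on its magnet fence

ROBOT

A 6-joint arm with a two-finger parallel gripper is mounted at the origin on a cart in front of the work surface, level with it; the furniture and walls round the work are solid. World frame = base frame: x ahead of the robot, y to its left, z up, the work surface at z = 0. Lengths are in mm, angles in rad, forces in N, time in s.
With the tool pointing down it reaches from about 275 to 1000 mm from the base axis. Payload 8.4 kg.
Tool frame: the origin (TCP) lies between the finger pads; the fingertips stand 19 mm ahead of it and the grasp point (between the pads) is the TCP (manip.finger_overhang is the distance from the TCP to the fingertips, in mm); y points along the fingers, x is the direction in which the jaws open and shut, and the axes are right-handed (so a half turn about y gives the same grasp; the last joint's range is limited). The gripper opens to 85 mm and grips with 20 to 120 N. Pads are 22 mm wide; open, the fingers measure 114 mm over their backs; the gripper's body (76 mm by 85 mm) begins 54 mm behind the grasp point. The pads swing forward as they close: fully open they stand 13 mm farther back than shut.
Start: joints at [-1.269, 0.353, 1.633, -0, 1.155, -0.002], TCP at [186.966, -596.382, 250.281] pointing down, gripper open.
Joint ranges: [-2.63, 2.63], [-0.92, 2.1], [0.06, 2.66], [-1.3, 4.44], [0, 2.69], [-3.02, 3.02]. Speed limits (rad/s): [2.22, 2.22, 2.79, 3.14, 3.14, 3.14].

INTERFACE

Orientations are given as a unit quaternion [x, y, z, w].
In Python, from cell import manip gives the robot as it stands.
- The arm moves only by the tool carry_out, never from a script. Its arguments are lists of equal length, an entry for each row: "hand": the closure in counts, from 0 (fully open) to 255 (shut); "linear": the shift along the tool's x, y, z in mm, a list of three; "turn": the turn about the tool's y in degrees. A call has 1 to 10 rows; each row is the pose to reach, as a shift and turn from the pose measured when the call began, along the tool's axes at that moment; what a row does not reach only later rows make up. A row lasts 1/10 s, in which the tool goes at most 50 mm and 8.59 degrees, less where a joint would pass 70% of its speed; a pose out of reach is approached as far as the arm can. A call with a gripper value outside its range is refused whole. The fingers move at their own pace and stop on an object; "newtons" is the grip in N (left out, the last holds). Time passes only in rows, so rows that repeat a pose let the fingers close. It gives the time, the measured TCP pose, the force and the opening at its end, in the units of the state.
- manip.observe(): the state, without advancing time (a new reading comes with each control period).
- manip.capture(name): name is "scene" or "top"; returns a dict with "pixels" (420x560x3 uint8, red, green, blue), "range_z" (420x560 float32, mm along the optical axis (not along the pixel's ray), 0 where there is no reading), "camera_matrix" (3x3 intrinsics, pixels), "dist_coeffs" ([k1, k2, p1, p2, k3] as OpenCV has them; the pictures are not rectified), "rvec" (rotation vector, rad) and "tvec" (3), from world to camera coordinates, as OpenCV has them. Camera axes: x right, y down, z forward; pixel columns grow to the right and rows downward; lengths in mm; the calibration is good to about 2 mm. A picture is of the moment at which its call begins.
- manip.close_job(): hands the job in, once; it reports no verdict.
The state is a dict: "t": time; "qpos": joint angles; "qd": joint speeds; "tau": joint torques, N m; "position": TCP position; "tcp_rot": TCP orientation; "force": force on the tool from outside, world axes, zero at the start; "torque": the same for the moment, N m; "grip_width": finger opening in mm.
Only numpy, scipy, OpenCV 4.12 (cv2) and the standard library are available. Lean on these libraries where they do the work, as an engineer would, in place of code of your own. Each camera call takes 0.05 s, during which the arm holds its last target. There are 200 camera calls.

TASK

Bead separation is due: with the fingertips, push the heavy metal tube block round on the bench until its slotted side, where the tubes show, faces the magnet fence, and push it home so that the magnet bar sits in the block's recess and both ends of that side are flush against the fence. Push only the block: do not lift or tip it, do not touch or spill out the four tubes, and leave the timer, the dropper bottle and the pipette where they are. Finish with the hand clear of everything.

Things in the scene. Friction and masses are not known exactly. Their poses are not given: they have to be found in the camera images.
- tube_block: Bright metal block, about 0.75 kg, too wide to grasp; it slides (friction about 0.6): 90 mm (x), 130 mm (y), 62 mm high, blue and white panel on top. Origin under its middle; z up. +x side: slotted, the tubes show there. Plain upright sides: back at x = -45 mm, ends at y = +-65 mm. Pushed near an end of a long side it turns, its middle drifting about 65 mm per radian.
- recess (a point): Middle of the floor of the full-height recess in the block's slotted side, (37, 0, 31) mm in the block's frame. The recess is 100 mm wide and 8 mm deep and lies between two flat end lands.
- land_left (a point): Middle of the 15 mm wide flat land at the +y end of the block's slotted side, (45, 57.5, 31) mm in the block's frame.
- land_right (a point): Middle of the 15 mm wide flat land at the -y end of the block's slotted side, (45, -57.5, 31) mm in the block's frame.
- magnet_fence: Grey upright plate fixed to the bench, 150 mm wide (y), 76 mm high, 12 mm thick; its foot, braces and two black knobs reach 84 mm behind it (+x). Origin on the bench under the middle of its face; the face is the plane x = 0 and looks along -x, roughly to the robot. With the block home their axes are parallel and the block's origin is at fence x = -45 mm, y = 0.
- magnet_bar (a point): Middle of the front of the dark magnet bar with bright discs on the fence's face, (-6.5, 0, 33) mm in the fence's frame. It stands 6.5 mm proud, 10 to 56 mm above the bench, 72 mm wide at its front and, with its bevelled ends, 85 mm at the plate, so it enters the block's recess with 7 mm to spare on either side.
- tube_0: Blood tube with a yellow cap, 15 mm across the cap, 13 mm below and 97 mm long, standing loose in the block at x = 25 mm, y = -30 mm of the block's frame, 5 mm above the bench, its top 102 mm above the bench (40 mm above the block). Origin at its lower end, z up.
- tube_1: Blood tube with a yellow cap, 15 mm across the cap, 13 mm below and 97 mm long, standing loose in the block at x = 25 mm, y = -10 mm of the block's frame, 5 mm above the bench, its top 102 mm above the bench (40 mm above the block). Origin at its lower end, z up.
- tube_2: Blood tube with a yellow cap, 15 mm across the cap, 13 mm below and 97 mm long, standing loose in the block at x = 25 mm, y = 10 mm of the block's frame, 5 mm above the bench, its top 102 mm above the bench (40 mm above the block). Origin at its lower end, z up.
- tube_3: Blood tube with a yellow cap, 15 mm across the cap, 13 mm below and 97 mm long, standing loose in the block at x = 25 mm, y = 30 mm of the block's frame, 5 mm above the bench, its top 102 mm above the bench (40 mm above the block). Origin at its lower end, z up.
- timer: White bench timer with a red knob, 62 x 62 x 46 mm, loose; a bystander. Origin under its middle.
- dropper: Small white dropper bottle with a blue cap, 22 mm wide, 62 mm high, loose; a bystander. Origin under its middle.
- pipette: White and grey pipette lying on the bench, 248 mm long along its y, 27 mm wide, 33 mm high, loose; a bystander. Origin under its middle.
Mind the look-alikes: they are no part of the job. Leave any purple look-alike of the magnet_fence alone.

How it is judged:
By the outcome, as a careful person would: the job done as asked, in the order asked, and still so for the second after the job is handed in, with the robot touching nothing.
It also fails if it takes over 70 s, if anything falls off the work surface, if the arm or the gripper's body presses on something with over 40 N, if the wrist force passes 120 N, or if a joint passes its speed limit or range.

## Working session

There is one attempt and no reset: what is moved stays moved. The work goes in short steps, Python scripts to look and compute and a tool call to move; the robot and the scene stay as the last step left them, time stands still between calls to the robot, and variables do not carry over. Pictures are saved under pics/ and viewed, about 8 in all and at most 12, crops included, and the job is handed in when it is done.

Besides the shell and the picture viewer there is one more tool, called after "Request:" as a command line: name --pt "numbers of a row" for each row, then --argument value for the rest. carry_out: Moves the arm, as the interface text tells. Its arguments: {"type":"object","properties":{"hand":{"type":"array"},"linear":{"type":"array"},"turn":{"type":"array"},"newtons":{"type":"number"}},"required":["hand","linear","turn"]}

```bash
mkdir -p pics; cat > h.py <<'E'
import numpy as np,cv2
from cell import manip
def cap(n):
    c=manip.capture(n); c['R']=cv2.Rodrigues(np.array(c['rvec'],float))[0]; c['t']=np.array(c['tvec'],float).ravel()
    c['K']=np.array(c['camera_matrix'],float); c['D']=np.array(c['dist_coeffs'],float); return c
def plane(c,uv,z):
    p=cv2.undistortPoints(np.array(uv,float).reshape(-1,1,2),c['K'],c['D']).reshape(-1,2)
    d=np.c_[p,np.ones(len(p))]@c['R']; o=-c['R'].T@c['t']
    z=np.broadcast_to(z,len(p)); return o+d*((z-o[2])/d[:,2])[:,None]
def cloud(c):
    h,w=c['range_z'].shape; v,u=np.mgrid[:h,:w]
    p=cv2.undistortPoints(np.stack([u,v],-1).reshape(-1,1,2).astype(float),c['K'],c['D']).reshape(-1,2)
    X=np.c_[p,np.ones(len(p))]*c['range_z'].reshape(-1,1)
    return ((X-c['t'])@c['R']).reshape(h,w,3)
def save(c,n): cv2.imwrite('pics/'+n,cv2.cvtColor(c['pixels'],cv2.COLOR_RGB2BGR))
E
python3 - <<'E'
from h import *
for n in('scene','top'):
    c=cap(n); save(c,n+'1.png'); print(n,-c['R'].T@c['t'])
print(manip.observe())
E
```

```text
scene [-90.34742215 745.13395821 536.1250755 ]
top [ 286.73999494  -67.44672035 1303.54075552]
{'t': 0.1, 'qpos': array([-1.26943263e+00,  3.53580990e-01,  1.63406671e+00, -3.81590532e-06,
        1.15520383e+00, -2.39362898e-03]), 'qd': array([ 0.00039207, -0.00323483, -0.00169983, -0.00028364, -0.00025768,
       -0.00103043]), 'tau': array([-3.35635114e-04, -6.06358051e+01, -3.42818999e+01, -1.49353878e-04,
        3.95077601e-03,  4.04627841e-06]), 'position': array([ 186.82354835, -595.99557905,  249.63245589]), 'tcp_rot': array([-0.56962888,  0.41895487, -0.41823724,  0.57015557]), 'force': array([ 0.00863675,  0.00481193, -0.75996694]), 'torque': array([ 0.00147923, -0.02649452,  0.04555176]), 'grip_width': 85.45438499153347}
```

View pics/scene1.png

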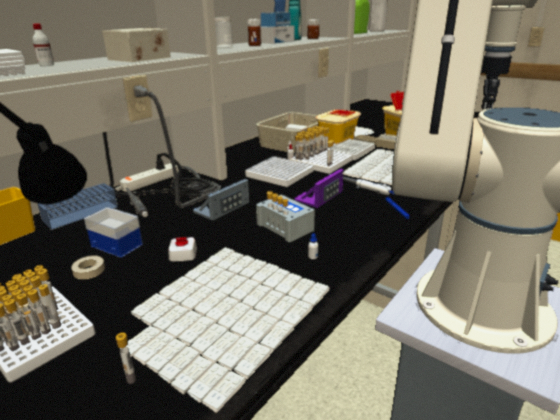

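View pics/top1.png

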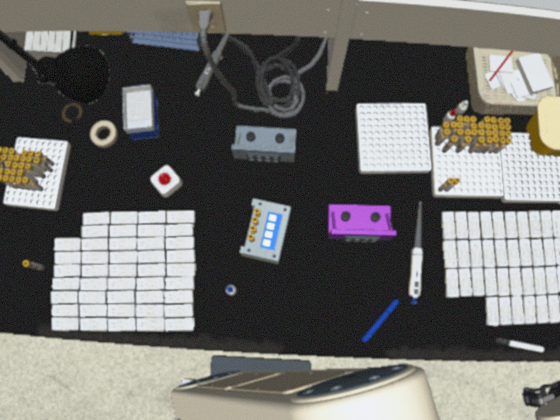

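The scene picture shows the block at (285,215) with its tubes on the far-left side, the grey fence at (222,200) and the purple look-alike at (322,187). In the top picture (up is +x, left is +y) the block is at (266,230) with its tubes to the left, the grey fence at (265,143) facing down, the purple one at (361,220), the timer at (165,180), the dropper at (231,290) and the pipette at (416,260).

The only look-alikes are for the fence: grey (265,143) or purple (361,220). I choose grey. There is one block with a blue panel; the white racks of tubes at (30,170) and (475,135) are not it.

```bash
cat >> h.py <<'E'
def pose_block(c,hint=None,fx=None):
    """block pose from blob of points at top height, near hint"""
    P=cloud(c); img=c['pixels']
    m=(P[...,2]>50)&(P[...,2]<72)&(np.hypot(P[...,0]-hint[0],P[...,1]-hint[1])<115)
    if fx is not None: m&=P[...,0]<fx
    return m,P
E
python3 - <<'E'
from h import *
c=cap('top'); P=cloud(c); img=c['pixels']
def w(u,v,z): return plane(c,[(u,v)],z)[0].round(1)
print('block',w(266,230,62),'fence',w(265,143,76),'purple',w(361,220,76),'timer',w(165,180,46),'dropper',w(231,290,60),'pip',w(416,230,20))
m=((P[...,2]>50)&(P[...,2]<72)).astype(np.uint8); m[:, :230]=0; m[:, 305:]=0; m[:180]=0; m[280:]=0
cs,_=cv2.findContours(m,0,1); k=max(cs,key=cv2.contourArea); r=cv2.minAreaRect(plane(c,k.reshape(-1,2),62)[:,:2].astype(np.float32)); print(r, cv2.boundingRect(k), cv2.boxPoints(r))
hsv=cv2.cvtColor(img,cv2.COLOR_RGB2HSV)
y=cv2.inRange(hsv,(15,90,90),(35,255,255)); y[:, :230]=0; y[:,305:]=0;y[:190]=0;y[270:]=0
n,l,s,ce=cv2.connectedComponentsWithStats(y); print(s[1:,4],ce[1:]); print(plane(c,ce[1:],102).round(1))
# fence
g=(P[...,2]>66)&(P[...,2]<84); g[:115]=0;g[185:]=0;g[:,:220]=0;g[:,310:]=0
cs,_=cv2.findContours(g.astype(np.uint8),0,1)
for k in cs:
    if cv2.contourArea(k)>20:
        r=cv2.minAreaRect(plane(c,k.reshape(-1,2),76)[:,:2].astype(np.float32)); print('f',r,cv2.boundingRect(k),cv2.boxPoints(r))
big=cv2.resize(img[110:310,140:300],None,fx=4,fy=4*0.75*1,interpolation=2); big=cv2.resize(img[110:310,190:350],(640,800),interpolation=2)[:600]
cv2.imwrite('pics/crop1.png',big[...,::-1])
E
```

```text
block [504.6 -21.5  62. ] fence [710.9  -8.   76. ] purple [ 536.1 -238.8   76. ] timer [616.9 228.9  46. ] dropper [362.7  50.4  60. ] pip [ 529.4 -380.9   20. ]
((506.003662109375, -19.134532928466797), (90.05575561523438, 132.02432250976562), 79.9652099609375) (240, 199, 51, 63) [[433.1554   -51.971214]
 [563.16003  -74.975945]
 [578.8519    13.702148]
 [448.8473    36.70688 ]]
[114  35] [[254.73684211 220.06140351]
 [250.65714286 236.94285714]]
[[519.    3.5 102. ]
 [480.2  10.3 102. ]]
f ((697.1480712890625, -3.0056915283203125), (149.8026580810547, 18.06023406982422), 88.66769409179688) (231, 143, 64, 12) [[686.3789  -77.67681]
 [704.4342  -78.09673]
 [707.91724  71.66543]
 [689.86194  72.08535]]
```

View pics/crop1.png

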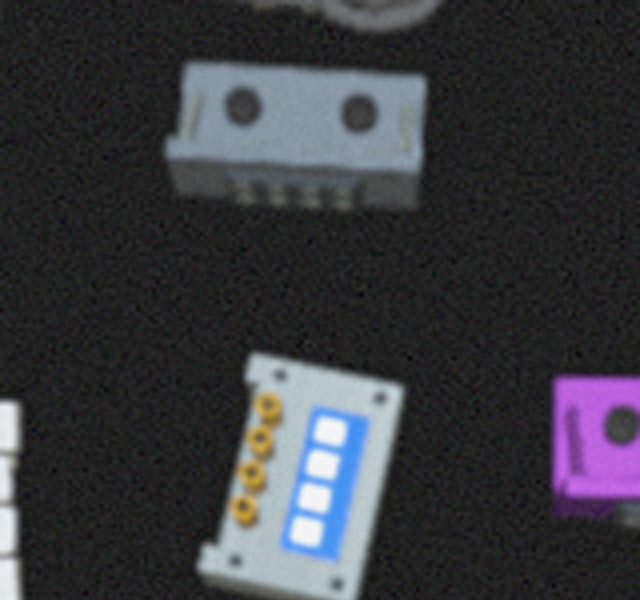

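The crop confirms the choice. The grey fence has the dark bar with bright discs facing −x. The block's caps and slots are on its left (+y) side and its far-end land is at about (262,368) in the crop. The block needs about an 81° clockwise turn. I'll push the back near its near end.

```bash
cat >> h.py <<'E'
from scipy.spatial.transform import Rotation as Ro
def state():
    s=manip.observe(); R=Ro.from_quat(s['tcp_rot']).as_matrix(); p=np.array(s['position'])
    return s,R,p
def yaw(R): return np.degrees(np.arctan2(R[1,2],R[0,2]))  # heading of tool z
def go(*targets):
    """targets (x,y,z,heading of tool z deg) -> linear, turn"""
    s,R,p=state(); print('t',s['t'],'p',p.round(1),'hd',yaw(R).round(1),'q6',s['qpos'][5].round(2),'F',np.round(s['force'],1),'w',round(s['grip_width'],1))
    for t in targets:
        d=(t[3]-yaw(R)+180)%360-180
        print(t,'->',(R.T@(np.array(t[:3])-p)).round(1),'turn',round(-d,1) if R[2,1]<0 else round(d,1))
E
python3 - <<'E'
from h import *
s,R,p=state(); print(R.round(2))
go((440,-95,150,0),(440,-95,55,0),(440,-95,150,180))
c=cap('top'); print(plane(c,[(195,215),(195,325),(190,250)],15).round(0)); P=cloud(c); print('card z',P[250:252,180:196,2].round(0).mean())
E
```

```text
[[ 0.3  -0.    0.95]
 [-0.95  0.    0.3 ]
 [-0.   -1.   -0.  ]]
t 0.15 p [ 186.9 -596.1  249.7] hd 17.4 q6 -0.0 F [-0.2 -0.1  0.3] w 85.4
(440, -95, 150, 0) -> [-402.3  100.2  391.4] turn 17.4
(440, -95, 55, 0) -> [-402.2  195.2  391.4] turn 17.4
(440, -95, 150, 180) -> [-402.3  100.2  391.4] turn -162.6
[[541. 154.  15.]
 [279. 134.  15.]
 [455. 159.  15.]]
card z 7.71875
```

Request:
carry_out --hand '[255, 255, 255, 255, 255, 255, 255, 255, 255, 255]' --pt "-402 70 391" --pt "-402 70 391" --pt "-402 70 391" --pt "-402 70 391" --pt "-402 70 391" --pt "-402 70 391" --pt "-402 70 391" --pt "-402 70 391" --pt "-402 70 391" --pt "-402 70 391" --turn '[17.4, 17.4, 17.4, 17.4, 17.4, 17.4, 17.4, 17.4, 17.4, 17.4]'

```text
t: 1.2
position: [411.1, -151.6, 188.3]
tcp_rot: [-0.5, 0.5, -0.5, 0.5]
force: [1.0, -0.8, 0.4]
grip_width: 0.1
```

Request:
carry_out --hand '[255, 255, 255, 255]' --pt "0 0 0" --pt "0 0 0" --pt "0 0 0" --pt "0 0 0" --turn '[0, 0, 0, 0]'

```text
t: 1.6
position: [410.6, -152.8, 188.4]
tcp_rot: [0.499, -0.5, 0.501, -0.5]
force: [-0.3, 0.3, -0.7]
grip_width: 0.2
```

```bash
python3 - <<'E'
from h import *
go((445,-105,150,0),(445,-105,37,0))
E
```

```text
t 1.6 p [ 410.6 -152.8  188.4] hd -0.1 q6 1.21 F [-0.3  0.3 -0.7] w 0.2
(445, -105, 150, 0) -> [-47.8  38.4  34.2] turn -0.1
(445, -105, 37, 0) -> [-47.8 151.4  34.2] turn -0.1
```

```bash
cat >> h.py <<'E'
def arc(c0,th0,ths,yb=48,r=14,k=65):
    c0=np.array(c0,float); out=[]
    f=lambda a:np.array([np.sin(a),-np.cos(a)])
    a0=np.radians(th0)
    for th in ths:
        a=np.radians(th); c=c0+k*(f(a0)-f(a)); bx=np.array([np.cos(a),np.sin(a)]); by=np.array([-bx[1],bx[0]])
        out.append((th,c,c-(45+r)*bx+yb*by))
    return out
def block(c,hint):
    P=cloud(c); m=(np.abs(P[...,2]-62)<6)&(np.hypot(P[...,0]-hint[0],P[...,1]-hint[1])<100)
    hsv=cv2.cvtColor(c['pixels'],cv2.COLOR_RGB2HSV)
    bl=cv2.inRange(hsv,(98,120,120),(125,255,255))&(m*255).astype(np.uint8)
    y=cv2.inRange(hsv,(15,90,90),(35,255,255))
    u=lambda mk,z:plane(c,np.argwhere(mk>0)[:,::-1],z)[:,:2]
    B=u(bl,62); 
    ye=y.copy(); Y=u(ye,102); Y=Y[np.hypot(*(Y-B.mean(0)).T)<70]
    cs,_=cv2.findContours(m.astype(np.uint8),0,1); k=max(cs,key=cv2.contourArea)
    r=cv2.minAreaRect(plane(c,k.reshape(-1,2),62)[:,:2].astype(np.float32))
    rb=cv2.minAreaRect(B.astype(np.float32))
    d=Y.mean(0)-B.mean(0); a=np.degrees(np.arctan2(d[1],d[0]))
    near=lambda t:min((t+90*i for i in range(-6,7)),key=lambda v:abs(v-a))
    print('block c',np.round(r[0],1),'size',np.round(r[1],1),'yaw',round(near(r[2]),1),'panel c',B.mean(0).round(1),'yaw',round(near(rb[2]),1),'caps',Y.mean(0).round(1),'caps-panel dir',round(a,1))
E
python3 - <<'E'
from h import *
c=cap('top'); block(c,(506,-19))
for t,cc,p in arc((506,-19),80,range(80,-11,-10)): print(t,cc.round(0),p.round(0), 'd',(-p[1]-152.8).round(0),(p[0]-410.6).round(0))
E
```

```text
block c [506.5 -19. ] size [ 89.7 131.1] yaw 80.0 panel c [503.6 -35.9] yaw 80.1 caps [509.9   5.1] caps-panel dir 81.3
80 [506. -19.] [448. -69.] d -84.0 38.0
70 [509.  -8.] [444. -47.] d -106.0 33.0
60 [514.   2.] [443. -25.] d -128.0 32.0
50 [520.  11.] [446.  -3.] d -150.0 35.0
40 [528.  20.] [452.  18.] d -171.0 42.0
30 [538.  26.] [462.  38.] d -191.0 52.0
20 [548.  31.] [476.  56.] d -209.0 65.0
10 [559.  34.] [492.  71.] d -224.0 82.0
0 [570.  35.] [511.  83.] d -236.0 100.0
-10 [581.  34.] [532.  91.] d -244.0 121.0
```

Request:
carry_out --hand '[255, 255, 255, 255, 255, 255]' --pt "-48 30 38" --pt "-48 70 38" --pt "-48 110 38" --pt "-48 151 38" --pt "-48 151 38" --pt "-48 151 38" --turn '[0, 0, 0, 0, 0, 0]'

```text
t: 2.25
position: [448.3, -105.6, 37.6]
tcp_rot: [-0.499, 0.502, -0.5, 0.499]
force: [0.7, -0.5, -0.2]
grip_width: 0.1
```

Request:
carry_out --hand '[255, 255, 255, 255, 255, 255, 255, 255, 255, 255]' --pt "-15 0 0" --pt "-30 0 0" --pt "-38 0 0" --pt "-47 0 -2" --pt "-56 0 -3" --pt "-65 0 -4" --pt "-74 0 -5" --pt "-82 0 -5" --pt "-90 0 -4" --pt "-90 0 -4" --turn '[0, 0, 0, 0, 0, 0, 0, 0, 0, 0]'

```text
t: 3.25
position: [445.8, -15.6, 40.0]
tcp_rot: [0.499, -0.501, 0.501, -0.5]
force: [-3.8, -1.3, 6.5]
grip_width: -0.3
```

```bash
python3 - <<'E'
from h import *
go()
c=cap('top'); block(c,(516,5))
save(c,'top2.png')
E
```

```text
t 3.25 p [445.8 -15.6  40. ] hd -0.2 q6 1.53 F [-3.8 -1.3  6.5] w -0.3Traceback (most recent call last):
  File "<stdin>", line 3, in <module>
  File "h.py", line 47, in block
    B=u(bl,62);
  File "h.py", line 46, in <lambda>
    u=lambda mk,z:plane(c,np.argwhere(mk>0)[:,::-1],z)[:,:2]
                  ~~~~~^^^^^^^^^^^^^^^^^^^^^^^^^^^^^^^
  File "h.py", line 7, in plane
    p=cv2.undistortPoints(np.array(uv,float).reshape(-1,1,2),c['K'],c['D']).reshape(-1,2)
      ~~~~~~~~~~~~~~~~~~~^^^^^^^^^^^^^^^^^^^^^^^^^^^^^^^^^^^^^^^^^^^^^^^^^^
cv2.error: OpenCV(4.12.0) /io/opencv/modules/calib3d/src/undistort.dispatch.cpp:347: error: (-215:Assertion failed) CV_IS_MAT(_src) && CV_IS_MAT(_dst) && (_src->rows == 1 || _src->cols == 1) && (_dst->rows == 1 || _dst->cols == 1) && _src->cols + _src->rows - 1 == _dst->rows + _dst->cols - 1 && (CV_MAT_TYPE(_src->type) == CV_32FC2 || CV_MAT_TYPE(_src->type) == CV_64FC2) && (CV_MAT_TYPE(_dst->type) == CV_32FC2 || CV_MAT_TYPE(_dst->type) == CV_64FC2) in function 'cvUndistortPointsInternal'
```

```bash
python3 - <<'E'
from h import *
c=cap('scene'); t=cap('top')
a=c['pixels'][150:290,190:400]; b=t['pixels'][120:320,180:380]
im=np.zeros((560,800,3),np.uint8); im[:280,:420]=cv2.resize(a,(420,280)); im[:370,430:800]=cv2.resize(b,(370,370))
cv2.imwrite('pics/mix2.png',im[...,::-1])
E
```

```text
(no output)
```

View pics/mix2.png

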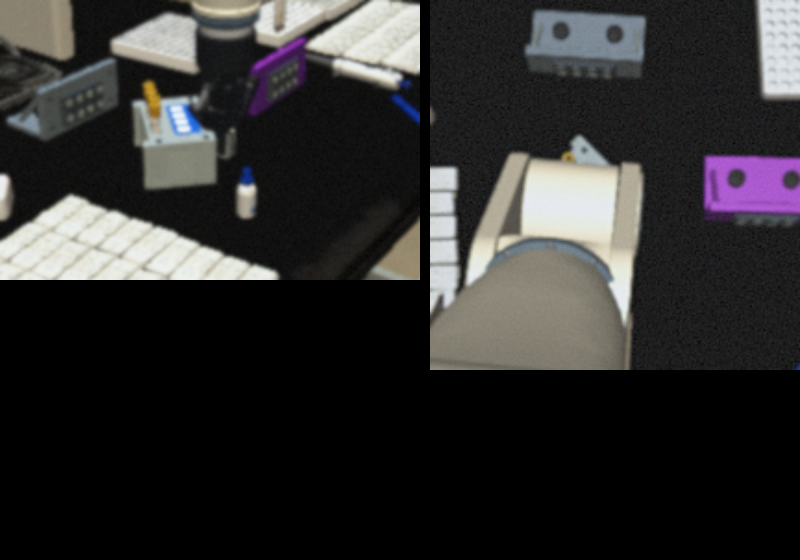

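Mix picture: the block is upright and has turned about 25°, caps still in place (left half, at (152,95)). The arm hides it from the top camera, so I'll measure from the scene camera's panel.

```bash
cat >> h.py <<'E'
def panel(c,guess):
    hsv=cv2.cvtColor(c['pixels'],cv2.COLOR_RGB2HSV)
    bl=cv2.inRange(hsv,(98,110,90),(125,255,255))
    q=np.argwhere(bl>0)[:,::-1]; B=plane(c,q,62)[:,:2]; B=B[np.hypot(*(B-guess).T)<75]
    r=cv2.minAreaRect(B.astype(np.float32)); 
    y=cv2.inRange(hsv,(15,90,90),(35,255,255)); Y=plane(c,np.argwhere(y>0)[:,::-1],96)[:,:2]; Y=Y[np.hypot(*(Y-guess).T)<90]
    bp=cv2.boxPoints(r); e=[bp[1]-bp[0],bp[2]-bp[1]]; L=max(e,key=np.linalg.norm)
    a=np.arctan2(-L[0],L[1]); d=Y.mean(0)-np.array(r[0])
    if np.cos(a)*d[0]+np.sin(a)*d[1]<0: a+=np.pi
    a=(a+np.pi)%(2*np.pi)-np.pi
    bx=np.array([np.cos(a),np.sin(a)]); by=np.array([-bx[1],bx[0]]); cen=np.array(r[0])+17*bx
    back=cen-45*bx
    print('panel',np.round(r[0],1),np.round(r[1],1),'n',len(B),'yaw',np.degrees(a).round(1),'centre',cen.round(1),'caps mean in block',((Y.mean(0)-cen)@bx).round(1),((Y.mean(0)-cen)@by).round(1))
    return cen,np.degrees(a)
E
python3 - <<'E'
from h import *
c=cap('scene'); cen,a=panel(c,np.array((512,0)))
go()
for t,cc,p in arc(cen,a,np.linspace(a,-2,8)): print(t.round(),cc.round(0),p.round(0))
E
```

```text
panel [501.9  -1.5] [34.9 84.5] n 92 yaw 49.7 centre [512.9  11.5] caps mean in block 22.5 1.0
t 3.45 p [445.7 -15.9  39.9] hd -0.2 q6 1.53 F [-2.1 -1.6  5.4] w -0.2
50.0 [513.  12.] [438.  -2.]
42.0 [519.  18.] [443.  13.]
35.0 [525.  23.] [449.  28.]
28.0 [532.  27.] [458.  42.]
20.0 [540.  30.] [468.  55.]
13.0 [548.  33.] [480.  67.]
5.0 [556.  34.] [493.  76.]
-2.0 [565.  34.] [507.  84.]
```

Request:
carry_out --hand '[255, 255, 255, 255, 255, 255, 255, 255, 255, 255]' --pt "5 2 -10" --pt "-11 2 -9" --pt "-18 2 -7" --pt "-25 2 -5" --pt "-33 2 -2" --pt "-40 2 1" --pt "-47 2 5" --pt "-54 2 9" --pt "-61 2 14" --pt "-61 2 14" --turn '[0, 0, 0, 0, 0, 0, 0, 0, 0, 0]'

```text
t: 4.45
position: [461.3, 45.8, 38.2]
tcp_rot: [0.498, -0.5, 0.501, -0.5]
force: [-0.5, -0.3, -0.0]
grip_width: -0.1
```

```bash
python3 - <<'E'
from h import *
c=cap('scene'); cen,a=panel(c,np.array((525,15)))
go()
for t,cc,p in arc(cen,a,np.linspace(a,-3,8),r=17): print(t.round(),cc.round(0),p.round(0))
E
```

```text
panel [511.9  59.6] [20.6  8.6] n 10 yaw -88.0 centre [512.5  42.6] caps mean in block 9.9 34.3
t 4.5 p [461.1  45.6  38.2] hd -0.2 q6 1.67 F [ 0.6 -0.2 -0. ] w -0.4
-88.0 [513.  43.] [558. 106.]
-76.0 [511.  56.] [542. 128.]
-64.0 [506.  69.] [521. 146.]
-52.0 [498.  81.] [498. 159.]
-39.0 [489.  91.] [471. 167.]
-27.0 [477.  98.] [444. 169.]
-15.0 [465. 103.] [417. 166.]
-3.0 [451. 105.] [392. 156.]
```

Request:
carry_out --hand '[255, 255, 255, 255, 255, 255, 255, 255, 255, 255]' --pt "15 0 -15" --pt "40 -10 -25" --pt "60 -50 -25" --pt "90 -90 -25" --pt "130 -120 -25" --pt "175 -120 -25" --pt "220 -120 -25" --pt "270 -120 -25" --pt "310 -120 -25" --pt "310 -120 -25" --turn '[0, 0, 0, 0, 0, 0, 0, 0, 0, 0]'

```text
t: 5.5
position: [435.4, -269.3, 158.3]
tcp_rot: [0.497, -0.5, 0.504, -0.499]
force: [0.3, 0.6, 0.4]
grip_width: -0.3
```

```bash
python3 - <<'E'
from h import *
go()
c=cap('scene'); cen,a=panel(c,np.array((525,15)))
t=cap('top'); cen,a=panel(t,np.array((525,15))); block(t,cen); save(t,'top3.png')
for th,cc,p in arc(cen,a,np.linspace(a,-3,8),r=17): print(th.round(),cc.round(0),p.round(0))
E
```

```text
t 5.5 p [ 435.4 -269.3  158.3] hd -0.4 q6 1.02 F [0.3 0.6 0.4] w -0.3
panel [512.8  21.1] [32.6 85.3] n 80 yaw 12.1 centre [529.4  24.6] caps mean in block 19.8 4.5
panel [515.1  20.4] [33.7 85.6] n 295 yaw 11.8 centre [531.8  23.9] caps mean in block 22.3 0.1
block c [527.9  23.2] size [ 91.2 130.3] yaw 12.0 panel c [511.5  20.3] yaw 12.0 caps [552.3  28.1] caps-panel dir 10.8
12.0 [532.  24.] [461.  58.]
10.0 [534.  24.] [465.  61.]
8.0 [536.  25.] [469.  64.]
5.0 [539.  25.] [473.  67.]
3.0 [541.  25.] [477.  69.]
1.0 [544.  25.] [481.  72.]
-1.0 [546.  25.] [485.  74.]
-3.0 [548.  25.] [489.  76.]
```

Request:
carry_out --hand '[135, 135, 135, 135, 135, 135, 135, 135, 135, 135]' --pt "-40 -20 10" --pt "-80 -20 20" --pt "-120 -20 30" --pt "-160 -20 40" --pt "-200 -20 50" --pt "-240 -20 60" --pt "-280 -20 70" --pt "-320 -20 80" --pt "-360 -20 90" --pt "-400 -20 95" --turn '[-8, -16, -24, -32, -40, -48, -56, -64, -72, -80]'

```text
t: 6.6
position: [531.1, 137.4, 178.5]
tcp_rot: [-0.704, 0.06, -0.062, 0.705]
force: [0.2, -0.6, 0.1]
grip_width: 40.1
```

```bash
python3 - <<'E'
from h import *
go((530,135,110,88.7),(530,135,57,88.7),(530,88,57,88.7))
t=cap('top'); P=cloud(t).reshape(-1,3)
m=(P[:,2]>20)&(P[:,2]<68)&(P[:,0]>660)&(P[:,0]<705)&(np.abs(P[:,1]+3)<70)&(np.abs(P[:,1]+3)>46); Q=P[m]
for _ in range(4):
    f=np.polyfit(Q[:,1],Q[:,0],1); r=Q[:,0]-np.polyval(f,Q[:,1]); Q=Q[np.abs(r)<max(3,2*r.std())]
print(len(Q),'face x at y=-3',np.polyval(f,-3),'slope',f[0],'yaw',-np.degrees(np.arctan(f[0])),r.std())
P2=P[(P[:,2]>66)&(P[:,2]<84)&(P[:,0]>675)&(P[:,0]<715)&(np.abs(P[:,1])<100)]
print('y ends',np.percentile(P2[:,1],[0,1,99,100]),'x',np.percentile(P2[:,0],[1,50,99]))
E
```

```text
t 6.6 p [531.1 137.4 178.5] hd 80.1 q6 0.42 F [ 0.2 -0.6  0.1] w 40.1
(530, 135, 110, 88.7) -> [-0.9 68.5 -2.7] turn -8.6
(530, 135, 57, 88.7) -> [ -1.1 121.5  -2.8] turn -8.6
(530, 88, 57, 88.7) -> [  6.9 121.4 -49.1] turn -8.6
120 face x at y=-3 692.4942333191889 slope 0.018470069584426367 yaw -1.0581367199672047 0.8118583733134002
y ends [-77.79280739 -77.32078607  69.8481209   72.3021166 ] x [690.35964255 696.25245729 705.10041242]
```

Request:
carry_out --hand '[135, 135, 135, 135, 135]' --pt "-1 40 -3" --pt "-1 80 -3" --pt "-1 121 -3" --pt "-1 121 -3" --pt "-1 121 -3" --turn '[-8.5, -8.5, -8.5, -8.5, -8.5]'

```text
t: 7.15
position: [530.3, 140.6, 57.9]
tcp_rot: [-0.706, 0.004, -0.006, 0.709]
force: [1.0, -0.3, 0.9]
grip_width: 40.2
```

Request:
carry_out --hand '[135, 135, 135, 135, 135, 135, 135, 135, 135, 135]' --pt "0 0 -10" --pt "0 0 -20" --pt "0 0 -26" --pt "0 0 -30" --pt "0 0 -34" --pt "0 0 -38" --pt "0 0 -42" --pt "0 0 -46" --pt "0 0 -50" --pt "0 0 -50" --turn '[0, 0, 0, 0, 0, 0, 0, 0, 0, 0]'

```text
t: 8.15
position: [530.5, 90.6, 58.1]
tcp_rot: [-0.705, 0.003, -0.007, 0.709]
force: [1.1, 1.3, 0.5]
grip_width: 40.2
```

```bash
python3 - <<'E'
from h import *
go()
c=cap('scene'); cen,a=panel(c,np.array((530,10)))
save(c,'sc4.png'); cv2.imwrite('pics/sc4c.png',cv2.resize(c['pixels'][150:290,180:390],(630,420))[...,::-1])
E
```

```text
t 8.15 p [530.5  90.6  58.1] hd 89.2 q6 0.17 F [1.1 1.3 0.5] w 40.2
panel [508.7   8.1] [34.4 84.8] n 81 yaw 8.2 centre [525.5  10.5] caps mean in block 23.1 -24.6
```

View pics/sc4c.png

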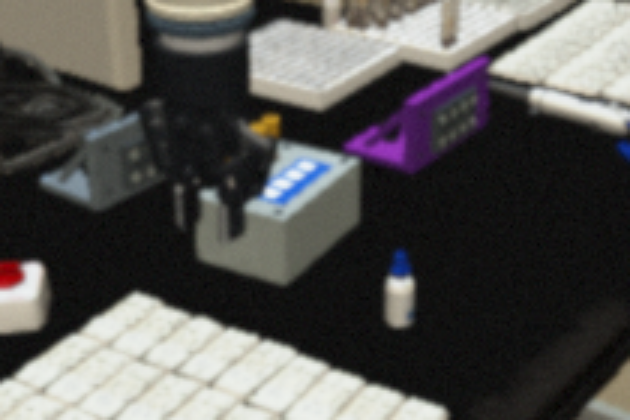

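The crop shows two fingers on the block's +y end at about (205,215), the block upright and translating. Continuing.

Request:
carry_out --hand '[135, 135, 135, 135, 135, 135]' --pt "0 0 -4" --pt "0 0 -7" --pt "0 0 -10" --pt "0 0 -13" --pt "0 0 -13" --pt "0 0 -13" --turn '[0, 0, 0, 0, 0, 0]'

```text
t: 8.8
position: [529.2, 77.1, 57.7]
tcp_rot: [-0.706, 0.004, -0.006, 0.708]
force: [-0.1, -0.9, -0.3]
grip_width: 40.9
```

Request:
carry_out --hand '[135, 135, 135, 135, 135, 135, 135, 135, 135, 135]' --pt "0 0 15" --pt "0 0 40" --pt "0 -50 60" --pt "0 -90 70" --pt "-40 -90 80" --pt "-80 -90 80" --pt "-120 -90 70" --pt "-160 -90 60" --pt "-170 -90 40" --pt "-170 -90 40" --turn '[0, 0, 0, 0, 8, 16, 24, 32, 40, 48]'

```text
t: 9.8
position: [356.2, 118.2, 147.0]
tcp_rot: [-0.642, 0.294, -0.294, 0.644]
force: [0.8, -0.6, 0.4]
grip_width: 40.1
```

```bash
python3 - <<'E'
from h import *
t=cap('top'); cen,a=panel(t,np.array((530,0))); block(t,cen); save(t,'top5.png')
go((430,0,150,-1.2),(450,0,45,-1.2))
E
```

```text
panel [506.1  -2.8] [32.9 83.5] n 306 yaw 2.9 centre [523.1  -1.9] caps mean in block 22.2 1.3
block c [518.8  -2. ] size [ 90.8 129.8] yaw 4.0 panel c [502.6  -2.9] yaw 2.9 caps [5.439e+02 2.000e-01] caps-panel dir 4.3
t 9.85 p [357.8 119.  147.3] hd 40.3 q6 1.18 F [0.3 0.7 0.4] w 40.0
(430, 0, 150, -1.2) -> [137.4  -3.  -22. ] turn 41.5
(450, 0, 45, -1.2) -> [150.5 102.1  -7.1] turn 41.5
```

```bash
python3 - <<'E'
from h import *
go((435,-1,150,-1.2))
E
```

```text
t 9.85 p [357.8 119.  147.3] hd 40.3 q6 1.18 F [0.3 0.7 0.4] w 40.0
(435, -1, 150, -1.2) -> [141.4  -3.  -18.8] turn 41.5
```

Request:
carry_out --hand '[45, 45, 45, 45, 45, 45, 45, 45]' --pt "35 -3 -5" --pt "70 -3 -10" --pt "105 -3 -15" --pt "140 -3 -18" --pt "140 -3 -18" --pt "140 -3 -18" --pt "140 -3 -18" --pt "140 -3 -18" --turn '[8, 16, 24, 32, 40, 41.5, 41.5, 41.5]'

```text
t: 10.65
position: [434.3, 1.3, 149.9]
tcp_rot: [-0.495, 0.504, -0.503, 0.497]
force: [0.4, 0.4, -0.5]
grip_width: 70.4
```

```bash
python3 - <<'E'
from h import *
go((440,0,42,-1.2),(440,0,150,-1.2))
E
```

```text
t 10.65 p [434.3   1.3 149.9] hd -0.9 q6 1.58 F [ 0.4  0.4 -0.5] w 70.4
(440, 0, 42, -1.2) -> [  1.5 107.9   5.6] turn 0.3
(440, 0, 150, -1.2) -> [ 1.2 -0.1  5.7] turn 0.3
```

Request:
carry_out --hand '[45, 45, 45, 45, 45]' --pt "1 35 5" --pt "1 75 5" --pt "1 108 5" --pt "1 108 5" --pt "1 108 5" --turn '[0.3, 0.3, 0.3, 0.3, 0.3]'

```text
t: 11.15
position: [438.9, 1.0, 42.1]
tcp_rot: [-0.495, 0.505, -0.504, 0.496]
force: [0.1, 0.2, 0.8]
grip_width: 69.9
```

Request:
carry_out --hand '[45, 45, 45, 45, 45, 45, 45, 45, 45, 45]' --pt "0 0 12" --pt "0 0 22" --pt "0 0 30" --pt "0 0 38" --pt "0 0 46" --pt "0 0 55" --pt "0 0 64" --pt "0 0 73" --pt "0 0 80" --pt "0 0 80" --turn '[0, 0, 0, 0, 0, 0, 0, 0, 0, 0]'

```text
t: 12.15
position: [520.7, -0.5, 42.9]
tcp_rot: [-0.494, 0.505, -0.504, 0.497]
force: [0.3, 0.3, 0.4]
grip_width: 70.7
```

```bash
python3 - <<'E'
from h import *
go()
c=cap('scene'); t=cap('top'); 
im=np.zeros((420,800,3),np.uint8); im[:280,:400]=cv2.resize(c['pixels'][150:290,180:380],(400,280)); im[:400,400:]=cv2.resize(t['pixels'][110:310,165:365],(400,400))
cv2.imwrite('pics/mix5.png',im[...,::-1])
panel(c,np.array((570,0)))
E
```

```text
t 12.15 p [ 5.207e+02 -5.000e-01  4.290e+01] hd -1.0 q6 1.58 F [0.3 0.3 0.4] w 70.7
panel [556.1  -5. ] [85.1 27.8] n 32 yaw -17.3 centre [572.4 -10. ] caps mean in block 23.8 17.7
```

View pics/mix5.png

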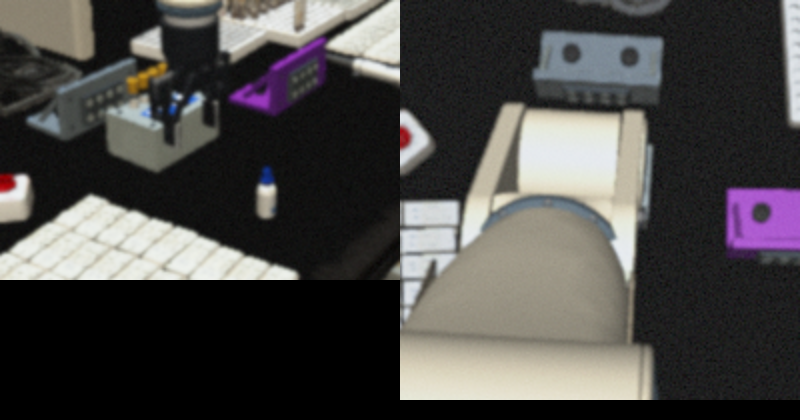

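Mix picture: the block is upright with all caps in (left half, around (147,78)) and both fingers on its back, heading for the fence. I'll back off for a clean top measurement before the fit.

Request:
carry_out --hand '[45, 45, 45, 45, 45, 45, 45, 45, 45, 45]' --pt "0 0 -15" --pt "0 0 -40" --pt "0 -45 -60" --pt "0 -90 -80" --pt "-30 -100 -110" --pt "-65 -100 -140" --pt "-100 -100 -155" --pt "-130 -100 -165" --pt "-130 -100 -165" --pt "-130 -100 -165" --turn '[0, 0, 0, 0, 0, 0, 0, 0, 0, 0]'

```text
t: 13.25
position: [357.7, 132.7, 143.3]
tcp_rot: [-0.494, 0.504, -0.504, 0.498]
force: [0.4, 0.0, -0.4]
grip_width: 70.6
```

```bash
python3 - <<'E'
from h import *
t=cap('top'); cen,a=panel(t,np.array((577,0))); block(t,cen)
# edge-based relative y of block & fence: y extents at their top heights
P=cloud(t).reshape(-1,3)
B=P[(abs(P[:,2]-62)<5)&(abs(P[:,0]-cen[0])<35)&(abs(P[:,1])<100)]; print('block y',np.percentile(B[:,1],[0.5,99.5]))
go((500,0,42,-1.2))
E
```

```text
panel [564.6  -6.2] [85.5 33.7] n 294 yaw -1.1 centre [581.6  -6.6] caps mean in block 21.4 0.3
block c [577.5  -6.5] size [130.2  90.9] yaw -1.0 panel c [560.8  -6.8] yaw -1.1 caps [601.4  -7. ] caps-panel dir -0.3
block y [-70.85578783  58.08155076]
t 13.3 p [357.8 132.1 143.1] hd -1.0 q6 1.93 F [ 0.6 -0.8  0.5] w 70.6
(500, 0, 42, -1.2) -> [130.  101.1 144.1] turn 0.2
```

Request:
carry_out --hand '[45, 45, 45, 45, 45, 45, 45, 45, 45]' --pt "35 0 30" --pt "70 0 65" --pt "105 0 100" --pt "135 0 134" --pt "135 35 134" --pt "135 70 134" --pt "135 101 134" --pt "135 101 134" --pt "135 101 134" --turn '[0, 0, 0, 0, 0, 0, 0, 0, 0]'

```text
t: 14.2
position: [489.7, -5.7, 42.1]
tcp_rot: [-0.494, 0.505, -0.504, 0.497]
force: [0.2, 0.1, 0.2]
grip_width: 70.5
```

```bash
python3 - <<'E'
from h import *
go((520,-6,42,-1.2),(573,-0.5,42,-1.2))
E
```

```text
t 14.2 p [489.7  -5.7  42.1] hd -1.0 q6 1.57 F [0.2 0.1 0.2] w 70.5
(520, -6, 42, -1.2) -> [-0.3  0.2 30.3] turn 0.2
(573, -0.5, 42, -1.2) -> [-6.8  0.3 83.2] turn 0.2
```

Request:
carry_out --hand '[45, 45, 45, 45, 45, 45, 45, 45, 45, 45]' --pt "0 0 14" --pt "0 0 26" --pt "0 0 31" --pt "-1 0 38" --pt "-2 0 46" --pt "-3 0 54" --pt "-4 0 62" --pt "-5 0 70" --pt "-6 0 78" --pt "-6.7 0 83" --turn '[0, 0, 0, 0, 0, 0, 0, 0, 0, 0]'

```text
t: 15.2
position: [572.2, -0.6, 42.7]
tcp_rot: [-0.495, 0.505, -0.504, 0.496]
force: [-6.1, -1.1, 2.5]
grip_width: 70.2
```

Request:
carry_out --hand '[45, 45, 45, 45, 45, 45, 45, 45, 45, 45]' --pt "0 0 -15" --pt "0 0 -40" --pt "0 -45 -60" --pt "0 -90 -80" --pt "-30 -100 -120" --pt "-65 -100 -160" --pt "-100 -100 -190" --pt "-130 -100 -210" --pt "-130 -100 -210" --pt "-130 -100 -210" --turn '[0, 0, 0, 0, 0, 0, 0, 0, 0, 0]'

```text
t: 16.2
position: [365.2, 133.7, 144.0]
tcp_rot: [-0.495, 0.504, -0.503, 0.498]
force: [0.3, -0.4, -1.3]
grip_width: 70.3
```

```bash
cat > m.py <<'E'
from h import *
import sys
t=cap('top'); cen,a=panel(t,np.array((float(sys.argv[1]),0))); block(t,cen)
P=cloud(t).reshape(-1,3)
B=P[(abs(P[:,2]-62)<5)&(abs(P[:,0]-cen[0])<35)&(abs(P[:,1])<100)]; print('block y',np.percentile(B[:,1],[0.5,99.5]))
F=P[(abs(P[:,2]-76)<6)&(P[:,0]>688)&(P[:,0]<710)&(abs(P[:,1])<100)]; print('fence y',np.percentile(F[:,1],[0.5,99.5]))
cv2.imwrite('pics/'+sys.argv[2],cv2.resize(t['pixels'][120:220,200:340],(784,560),interpolation=2)[...,::-1])
go((540,-1,42,-1.2))
E
python3 m.py 630 m6.png
```

```text
panel [ 6.171e+02 -5.000e-01] [85.7 33.7] n 286 yaw -1.1 centre [634.1  -0.8] caps mean in block 21.7 -0.1
block c [ 6.29e+02 -6.00e-01] size [130.2  90.7] yaw -1.0 panel c [613.1  -0.9] yaw -1.3 caps [653.9  -1.6] caps-panel dir -1.1
block y [-65.26970583  63.80080312]
fence y [-77.45094225  70.53434409]
t 16.25 p [365.6 133.1 143.8] hd -1.0 q6 1.93 F [ 1.1 -0.7  0.5] w 70.2
(540, -1, 42, -1.2) -> [131.5 101.7 176.5] turn 0.2
```

View pics/m6.png

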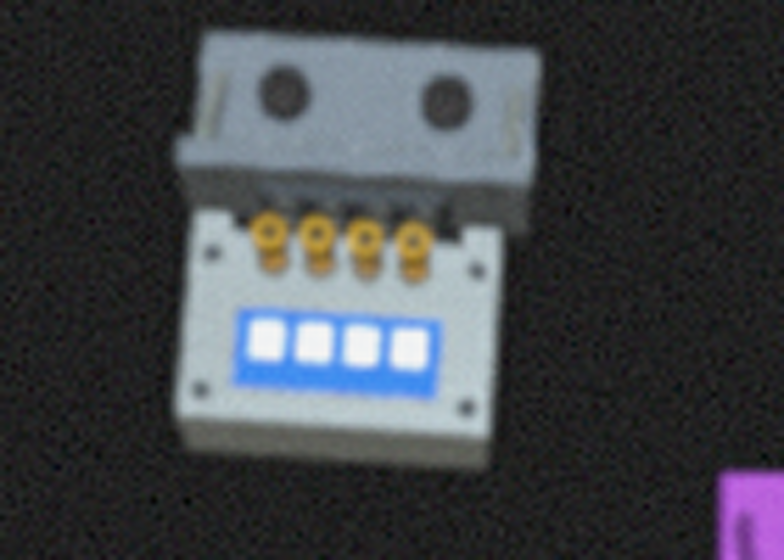

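The crop shows the block squared to the fence with about 15 mm to go, the bar in line with the recess (about 1 mm off centre) and all four tubes standing (caps at (268–413,235)). Final push.

Request:
carry_out --hand '[45, 45, 45, 45, 45, 45, 45, 45, 45]' --pt "35 0 35" --pt "70 0 75" --pt "105 0 120" --pt "131 0 165" --pt "131 35 176" --pt "131 70 176" --pt "131 101 176" --pt "131 101 176" --pt "131 101 176" --turn '[0, 0, 0, 0, 0, 0, 0, 0, 0]'

```text
t: 17.15
position: [539.7, -1.5, 42.7]
tcp_rot: [-0.494, 0.505, -0.504, 0.497]
force: [0.1, 0.2, 0.6]
grip_width: 70.4
```

Request:
carry_out --hand '[45, 45, 45, 45, 45, 45, 45, 45, 45, 45]' --pt "0 0 12" --pt "0 0 24" --pt "0 0 31" --pt "0 0 34" --pt "0 0 37" --pt "0 0 40" --pt "0 0 42" --pt "0 0 44" --pt "0 0 45" --pt "0 0 45" --turn '[0, 0, 0, 0, 0, 0, 0, 0, 0, 0]'

```text
t: 18.15
position: [583.3, -2.1, 42.9]
tcp_rot: [-0.495, 0.506, -0.503, 0.496]
force: [-5.8, 0.2, 4.1]
grip_width: 70.2
```

Request:
carry_out --hand '[45, 45, 45, 45, 45]' --pt "0 0 2" --pt "0 0 3" --pt "0 0 4" --pt "0 0 5" --pt "0 0 5" --turn '[0, 0, 0, 0, 0]'

```text
t: 18.65
position: [587.2, -2.1, 43.0]
tcp_rot: [-0.496, 0.507, -0.502, 0.495]
force: [-5.6, 0.5, 2.3]
grip_width: 70.6
```

Request:
carry_out --hand '[45, 45, 45, 45, 45]' --pt "0 0 2" --pt "0 0 3" --pt "0 0 4" --pt "0 0 4" --pt "0 0 4" --turn '[0, 0, 0, 0, 0]'

```text
t: 19.15
position: [589.4, -2.0, 43.0]
tcp_rot: [-0.497, 0.507, -0.501, 0.494]
force: [-6.4, 0.5, 3.8]
grip_width: 70.5
```

Request:
carry_out --hand '[45, 45, 45, 45, 45]' --pt "0 0 2" --pt "0 0 4" --pt "0 0 5" --pt "0 0 5" --pt "0 0 5" --turn '[0, 0, 0, 0, 0]'

```text
t: 19.65
position: [589.4, -2.0, 42.7]
tcp_rot: [-0.5, 0.51, -0.498, 0.492]
force: [-19.0, -0.8, 13.8]
grip_width: 70.8
```

```bash
python3 -c "
from h import *
go()"
```

```text
t 19.65 p [589.4  -2.   42.7] hd -1.0 q6 1.58 F [-19.   -0.8  13.8] w 70.8
```

Contact: the force rose to 19 N with no further travel. Backing off to check.

Request:
carry_out --hand '[45, 45, 45, 45, 45, 45, 45, 45, 45, 45]' --pt "0 0 -8" --pt "0 0 -30" --pt "0 -10 -60" --pt "0 -60 -85" --pt "-30 -100 -120" --pt "-65 -100 -160" --pt "-100 -100 -190" --pt "-130 -100 -220" --pt "-130 -100 -225" --pt "-130 -100 -225" --turn '[0, 0, 0, 0, 0, 0, 0, 0, 0, 0]'

```text
t: 20.65
position: [367.9, 132.3, 148.0]
tcp_rot: [-0.5, 0.509, -0.498, 0.493]
force: [-0.1, 0.3, -0.1]
grip_width: 70.3
```

```bash
python3 m.py 645 m7.png
```

```text
panel [ 6.335e+02 -3.000e-01] [85.6 33.6] n 276 yaw -1.1 centre [ 6.505e+02 -6.000e-01] caps mean in block 21.2 0.1
block c [647.6  -3. ] size [148.6  95. ] yaw -0.8 panel c [ 6.295e+02 -5.000e-01] yaw -1.2 caps [669.8  -1.3] caps-panel dir -1.1
block y [-64.81021926  63.62859891]
fence y [-77.45002515  70.74541857]
t 20.7 p [369.1 131.8 148. ] hd -0.8 q6 1.91 F [ 0.1  1.  -0.3] w 70.2
(540, -1, 42, -1.2) -> [130.7 102.5 174.6] turn 0.4
```

View pics/m7.png

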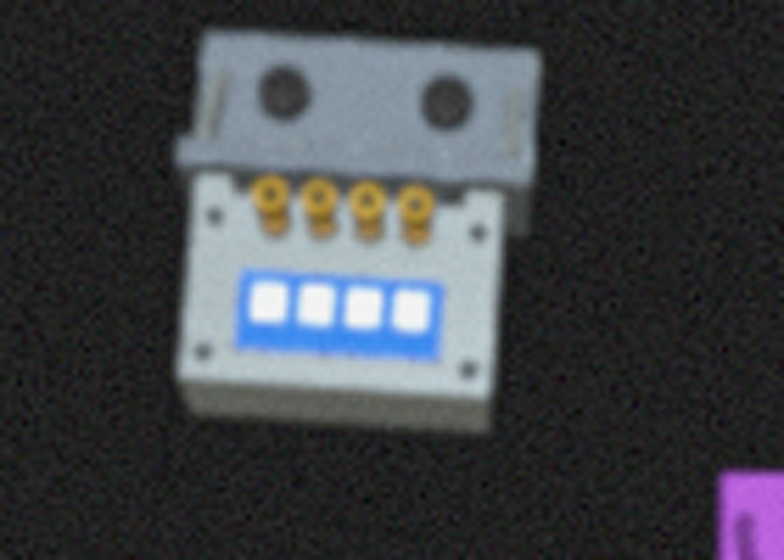

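```bash
python3 - <<'E'
from h import *
t=cap('top'); g=cv2.cvtColor(t['pixels'],cv2.COLOR_RGB2GRAY).astype(float)
for u0,u1 in((235,240),(284,289)):
    pr=g[140:162,u0:u1].mean(1); print(u0,pr.round(0).astype(int))
    u=(u0+u1-1)/2
    for v in (147,148,149,150,151,152,153,154,155): print(v,'z76 x',plane(t,[(u,v)],76)[0][0].round(1),'z62 x',plane(t,[(u,v)],62)[0][0].round(1))
P=cloud(t)
hsv=cv2.cvtColor(t['pixels'],cv2.COLOR_RGB2HSV)
c0=cv2.cvtColor(cv2.imread('pics/top1.png'),cv2.COLOR_BGR2RGB).astype(int)
d=np.abs(c0-t['pixels'].astype(int)).max(2)
for n,(a,b,c,e) in dict(timer=(160,200,145,185),dropper=(280,300,222,240),pip=(200,300,405,428),purple=(200,245,325,398)).items(): print(n,d[a:b,c:e].mean().round(1),(d[a:b,c:e]>70).sum())
E
```

```text
235 [123 121 126 129 134 138 142 143 136 105 106 146 175 183 183 183 175 155
 139 150 171 183]
147 z76 x 697.8 z62 x 702.5
148 z76 x 695.3 z62 x 700.0
149 z76 x 692.8 z62 x 697.4
150 z76 x 690.3 z62 x 694.9
151 z76 x 687.9 z62 x 692.4
152 z76 x 685.4 z62 x 689.9
153 z76 x 682.9 z62 x 687.4
154 z76 x 680.4 z62 x 684.9
155 z76 x 678.0 z62 x 682.4
284 [140 144 145 147 145 145 142 143 143 144 146 135 104 105 147 179 187 188
 188 181 160 141]
147 z76 x 703.3 z62 x 708.1
148 z76 x 700.8 z62 x 705.5
149 z76 x 698.3 z62 x 703.0
150 z76 x 695.9 z62 x 700.5
151 z76 x 693.4 z62 x 698.0
152 z76 x 690.9 z62 x 695.5
153 z76 x 688.4 z62 x 693.0
154 z76 x 686.0 z62 x 690.5
155 z76 x 683.5 z62 x 688.0
timer 6.1 0
dropper 7.0 0
pip 6.4 0
purple 5.3 0
```

```bash
python3 -c "
from cell import manip
print(manip.observe()['force'],manip.close_job())"
```

```text
the job is handed in; nothing more can be done
[ 0.81434731 -0.09120473  0.45478204] None
```

The block is home against the grey magnet fence, and I handed the job in at about 21 s of the 70 s limit. I turned it about 81° by pushing its back near one end. I then pushed its +y end to centre it and finished with a two-finger push on the back.

**Seating:** On the last push the wrist force rose to 19 N with no further travel. The top view shows the block's yaw within about 0.1° of the fence. It is roughly 1–2 mm off centre sideways, inside the 7 mm to spare.

**Flushness:** The edges I measured at the two lands read 1.4 mm and 1.8 mm short of the fence. That is within the camera's 2.3 mm per pixel, and a bar missing the recess would show about 6.5 mm. The two ways of measuring the block's centre disagreed by about 5 mm along the push direction. I therefore relied on the force stop and the edge check.

**Everything else:** All four tubes are standing in the block. The timer, dropper bottle, pipette and purple fence show no change from the first picture. The hand ended clear of everything, with no contact force.

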